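# Slide the heavy battery box into its charging dock and shut the keeper

### The job

Put the heavy battery box on charge without lifting it: push it low down so that it slides upright over the bench, between the dock's two guide rails, until it is fully home against the charger. Then push the red-tipped keeper bar shut across the front of the box, all the way to its stop. Do not lift or tip the box, do not disturb the other things on the bench, and finish clear of everything.

Things in the scene. Friction and masses are not known exactly. Their poses are not given: they have to be found in the camera images.
- battery_box: heavy battery box, 1.5 kg, 84 deep (x), 126 wide (y), 106 high; black base skirt (4 to 40 mm up, 2 mm proud), grey case, black lid, carry handle along y over its middle, up to 149 mm. Origin: centre of the underside, x from the near face (orange panel) to the far face. Loose, stands on two rubber runners under its middle; 8 to 16 N slides it. Pushed near the top or at the handle it tips
- dock: charging dock, fixed. x: the way the box goes in; origin: on the bench, where the box's origin lies when home, box x along dock x. Two guide rails 32 mm high, inner faces at y = +-67 mm from x = -20 to 60 mm, flaring to +-90 mm at x = -64 mm; no floor between. Grey charger head 94 mm high, 150 mm wide, at x = 50 to 78 mm; its bumpers stop the box
- contacts (a joint): the charger's two sprung brass contact pins, pushed in by the far face of the box: 0 m = free, about 0.008 m when the box is fully home; the spring pushes back with 1 N at first and 3 N at home, less than the friction of the box
- keeper (a joint): swing of the keeper bar, rad: 0 = shut at its stop (bar along dock +y from the hinge, across the near face of the home box, 2 mm off it), 1.75 = wide open (bar points back, away from the charger, beside the way in). Light, stays where left; shuts only when the box is home. Upright hinge axis on a 65 mm high post at dock x = -46, y = -116 mm
- keeper_tab (a point): centre of the upright red tab at the free end of the keeper bar, 95 mm from the hinge axis and 68 mm above the bench. The tab is 8 mm thick, 26 mm long along the bar, and reaches from 51 to 85 mm above the bench; the steel bar itself is 8 mm thick, from 51 to 63 mm above the bench, open beneath
- mallet: bystander: wooden mallet lying on the bench, 204 mm long
- awl: bystander: awl with a brown wooden handle, 147 mm long
- pricking_iron: bystander: steel pricking iron, 102 mm long
- beeswax: bystander: yellow block of wax, 52 mm
- masking_tape: bystander: roll of masking tape lying flat, 96 mm across, 25 mm high
- glue_bottle: bystander: white glue bottle with a red nozzle, standing, 36 mm across, 114 mm high
- rivet_tin: bystander: flat green tin, 67x97x25 mm
- post_blue: bystander: blue setting post standing upright, 118 mm high
- post_dark: bystander: dark setting post standing upright, 126 mm high

How it is judged:
By the outcome, as a careful person would: the job done as asked, in the order asked, and still so for the second after the job is handed in, with the robot touching nothing.
It also fails if it takes over 64 s, if anything falls off the work surface, if the arm or the gripper's body presses on something with over 40 N, if the wrist force passes 120 N, or if a joint passes its speed limit or range.

### The arm

A 7-joint arm with a two-finger parallel gripper is mounted at the origin on the work surface; the furniture and walls round the work are solid. World frame = base frame: x ahead of the robot, y to its left, z up, the work surface at z = 0. Lengths are in m, angles in rad, forces in N, time in s.
With the tool pointing down it reaches from about 0.4 to 0.875 m from the base axis. Payload 19.3 kg.
Tool frame: the origin (TCP) lies midway between the tips of the shut fingers; the grasp point (between the pads) lies 19 mm behind it (tcp_to_grasp is the z of the grasp point in the tool frame, in m); z points along the fingers, y is the line along which they close (so a half turn about z gives the same grasp; the last joint's range is limited). The gripper opens to 85 mm and grips with 20 to 120 N. Pads are 22 mm wide; open, the fingers measure 114 mm over their backs; the gripper's body (76 mm by 85 mm) begins 54 mm behind the grasp point. The pads swing forward as they close: fully open they stand 13 mm farther back than shut.
Start: joints at [-1.209, 0.521, -0.036, 1.599, 0.021, 1.021, -0.113], TCP at [0.262, 0.568, 0.231] pointing down, gripper open.
Joint ranges: [-2.91, 2.91], [-0.3, 2.13], [-1.5, 1.42], [0.17, 2.43], [-1.26, 4.41], [0.16, 1.93], [-2.52, 2.52]. Speed limits (rad/s): [1.89, 1.89, 2.39, 2.39, 3.01, 3.01, 3.01].

### API

Orientations are given as [roll, pitch, yaw] about the fixed x, y, z axes, in that order (R = Rz(yaw) Ry(pitch) Rx(roll)).
In Python, from workcell import * gives the robot as it stands.
- The arm moves only by the tool send_rows, never from a script. Its argument "increments" is a list of rows, each a list of 3 entries, a list of its own where there are three numbers: the shift along the tool's x, y, z in mm, then the turn, a rotation vector about the tool's x, y, z in degrees, then the gripper's target within -1 to 1 (fully open at 1, half-way at 0, shut at -1). In form: [[[x, y, z], [wx, wy, wz], grip], ...]. A call has 1 to 10 rows; each row is the pose to reach, as a shift and turn from the pose commanded when the call began, along the tool's axes at that moment; what a row does not reach only later rows make up. A row lasts 1/10 s, in which the tool goes at most 50 mm and 8.59 degrees, less where a joint would pass 70% of its speed; a pose out of reach is approached as far as the arm can. A call with a gripper value outside its range is refused whole. The fingers move at their own pace and stop on an object; "newtons" is the grip in N (left out, the last holds). Time passes only in rows, so rows that repeat a pose let the fingers close. It gives the time, the measured TCP pose, the force, the opening and the grip force at its end, in the units of the state.
- observe(): the state, without advancing time (a new reading comes with each control period).
- grab_frame(name): name is "scene" or "top" or "wrist"; returns the picture (400x640x3 uint8, blue, green, red); there is no depth.
- camera_params(name): a dict with "fovy" (degrees; the focal length in pixels is half the picture's height over the tangent of half this angle, whatever the lens; pixels are square), "cx", "cy" (the principal point, pixels), "distortion" ([k1, k2, p1, p2, k3] as OpenCV has them; the pictures are not rectified), "extrinsics" (4x4, takes a point from world to camera coordinates). Camera axes: x right, y down, z forward; pixel columns grow to the right and rows downward; lengths in m; the calibration is good to about 2 mm. A picture is of the moment at which its call begins: read the wrist's pose just before it. camera_params takes no time and is no camera call; for the wrist camera it gives the pose at the moment of the call.
- job_done(): hands the job in; it is judged then, once.
The state is a dict: "clock": time; "qpos": joint angles; "qd": joint speeds; "joint_efforts": joint torques, N m; "position": TCP position; "tool_rot": TCP orientation; "force": force on the tool from outside, world axes, zero at the start; "moment": the same for the moment, N m; "grip_width": finger opening in m; "finger_force": force on a finger pad.
Only numpy, scipy, OpenCV 4.12 (cv2) and the standard library are available. Lean on these libraries where they do the work, as an engineer would, in place of code of your own. Each camera call takes 0.05 s, during which the arm holds its last target. There are 200 camera calls.

## Working session

There is one attempt and no reset: what is moved stays moved. The work goes in short steps, Python scripts to look and compute and a tool call to move; the robot and the scene stay as the last step left them, time stands still between calls to the robot, and variables do not carry over. Pictures are saved under pics/ and viewed, at most 10 in all, crops included, and the job is handed in when it is done.

Besides the shell and the picture viewer there is one more tool, called after "Call:" in YAML: its name, and indented under it one key for each argument. send_rows: Moves the arm, as the interface text tells. Its arguments: {"type":"object","properties":{"increments":{"type":"array"},"newtons":{"type":"number"}},"required":["increments"]}

```bash
mkdir -p pics && python3 - <<'E'
from workcell import *
import cv2
s=observe();print(s)
for n in("scene","top"):
    p=camera_params(n);print(n,p)
    cv2.imwrite(f"pics/{n}0.png",grab_frame(n))
E
```

```text
{'clock': 0.0, 'qpos': array([-1.20918647,  0.52200871, -0.03630518,  1.60002915,  0.02117767,
        1.02113392, -0.11279093]), 'qd': array([ 9.53196125e-05, -1.96072953e-06,  1.48348029e-03, -2.66291827e-04,
        1.19305820e-03,  6.37607028e-04, -1.06772555e-04]), 'joint_efforts': array([ 3.53589201e-05, -9.27090383e+01,  1.98003709e+00, -3.69934845e+01,
        1.78103935e-02,  7.94568274e-03, -3.42691806e-05]), 'position': array([0.26146219, 0.56728189, 0.23072172]), 'tool_rot': array([-3.14040042e+00,  7.97380620e-05,  2.70975139e+00]), 'force': array([ 0.07789294, -0.63433716, -0.35830172]), 'moment': array([ 0.02212005,  0.02826332, -0.00576118]), 'finger_force': 0.0, 'grip_width': 0.0856155846575737}
scene {'fovy': 56.881148292579454, 'cx': 317.2464458391244, 'cy': 200.87969256668774, 'distortion': array([0.01060594, 0.        , 0.        , 0.        , 0.        ]), 'extrinsics': array([[-0.49869508,  0.86672736, -0.00932148,  0.26424628],
       [ 0.76066102,  0.43246031, -0.48412074, -0.31584191],
       [-0.41556952, -0.24851912, -0.87495155,  1.42105073],
       [ 0.        ,  0.        ,  0.        ,  1.        ]])}
top {'fovy': 42.44528323881361, 'cx': 324.2633629466615, 'cy': 201.23266329863597, 'distortion': array([-0.13476194,  0.        ,  0.        ,  0.        ,  0.        ]), 'extrinsics': array([[ 0.00626323, -0.99995584, -0.00700616, -0.02688642],
       [-0.99173187, -0.00531337, -0.12821723,  0.45859819],
       [ 0.12817434,  0.00775129, -0.99172136,  1.66389415],
       [ 0.        ,  0.        ,  0.        ,  1.        ]])}
```

View pics/scene0.png

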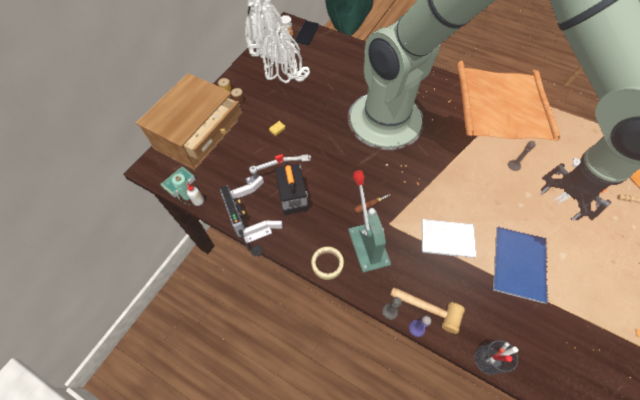

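View pics/top0.png

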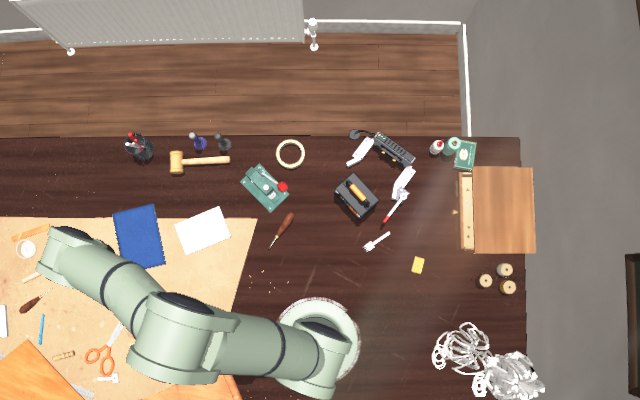

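The scene view shows the box at about (291,188), charger at (233,212), rails at (240,188) and (262,230), and the keeper's red tip at (281,158). In the top view the box is at (356,196), the charger at (394,149), the rails at (360,151) and (403,182), and the keeper runs from (403,195) to its red tip at (386,220). I'll enlarge both.

```bash
python3 - <<'E'
import cv2,numpy as np
a=cv2.imread('pics/top0.png')[120:260,320:460]
b=cv2.imread('pics/scene0.png')[140:260,200:325]
a=cv2.resize(a,(600,600),interpolation=cv2.INTER_CUBIC)
cv2.imwrite('pics/topc.png',a)
b=cv2.resize(b,(625,600),interpolation=cv2.INTER_CUBIC)
cv2.imwrite('pics/scenec.png',b)
E
```

```text
(no output)
```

View pics/topc.png

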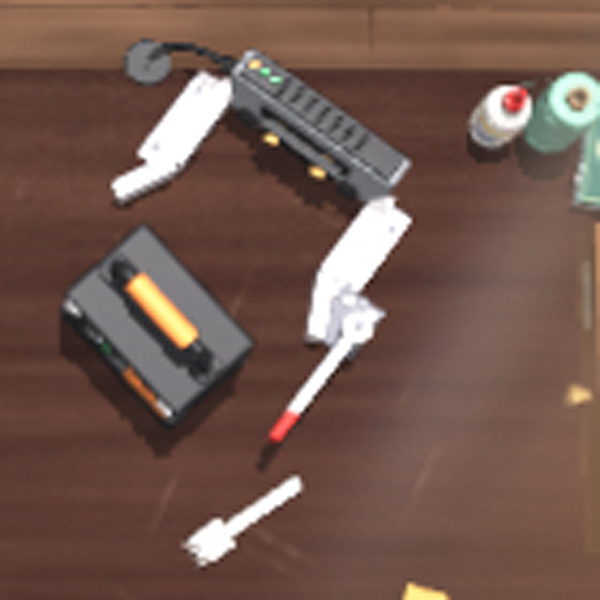

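View pics/scenec.png

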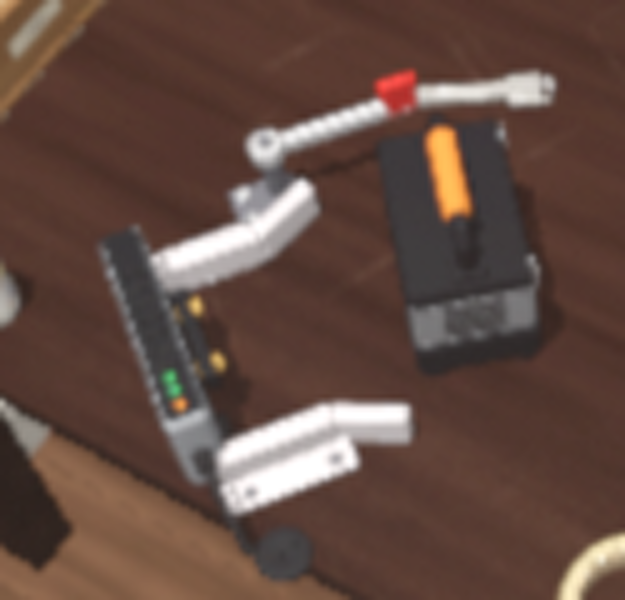

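The crops show the box lid corners (top crop) at (142,226), (253,343), (172,425), (65,300), the charger top at (245,52)–(410,160), the hinge at (360,318) and the red tab at (285,425). The near face with the orange panel faces the lower left, so the box is already roughly aligned with the dock.

```bash
cat > h.py <<'E'
from workcell import *
import numpy as np,cv2
def ray(P,uv):
    f=200/np.tan(np.radians(P['fovy']/2));K=np.array([[f,0,P['cx']],[0,f,P['cy']],[0,0,1]])
    n=cv2.undistortPoints(np.array(uv,float).reshape(-1,1,2),K,np.array(P['distortion'])).reshape(-1,2)
    E=np.array(P['extrinsics']);R=E[:3,:3]
    return -R.T@E[:3,3], np.c_[n,np.ones(len(n))]@R
def plane(P,uv,z):
    c,d=ray(P,uv);return c+d*((z-c[2])/d[:,2])[:,None]
def tri(P1,a,P2,b):
    c1,d1=ray(P1,a);c2,d2=ray(P2,b);out=[]
    for u,v in zip(d1,d2):
        t=np.linalg.lstsq(np.c_[u,-v],c2-c1,rcond=None)[0]
        p,q=c1+t[0]*u,c2+t[1]*v;out.append(np.r_[(p+q)/2,np.linalg.norm(p-q)])
    return np.array(out)
def proj(P,X):
    f=200/np.tan(np.radians(P['fovy']/2));K=np.array([[f,0,P['cx']],[0,f,P['cy']],[0,0,1]]);E=np.array(P['extrinsics'])
    return cv2.projectPoints(np.array(X,float).reshape(-1,1,3),cv2.Rodrigues(E[:3,:3])[0],E[:3,3],K,np.array(P['distortion']))[0].reshape(-1,2)
E
python3 - <<'E'
from h import *
np.set_printoptions(precision=4,suppress=True)
T,S=camera_params('top'),camera_params('scene')
t=lambda l:(np.array(l,float)-2.1)/(600/140)+[320,120]
s=lambda l:(np.array(l,float)-2.5)/5+[200,140]
names=['lidFL','lidFR','lidNR','lidNL']
print('box lid tri',*tri(T,t([(142,226),(253,343)]),S,s([(412,303),(380,142)])),sep='\n')
B=plane(T,t([(142,226),(253,343),(172,425),(65,300)]),.106);print('lid',B,B.mean(0))
def ang(a,b):return np.degrees(np.arctan2(*(b-a)[1::-1]))
print('box x dir',ang(B[3],B[0]),ang(B[2],B[1]),'y',ang(B[1],B[0])-90,ang(B[2],B[3])-90)
C=plane(T,t([(245,52),(410,160),(392,197),(228,95)]),.094);print('chg',C,ang(C[1],C[0])-90,ang(C[2],C[3])-90)
print('tri chg far corners + hinge, tab',tri(T,t([(245,52),(410,160),(360,318),(285,425)]),S,s([(180,420),(98,240),(265,143),(397,90)])))
R=plane(T,t([(185,165),(125,203),(322,280),(308,340)]),.032);print('rail',R)
I=plane(T,t([(190,545),(297,483)]),0);print('iron',I)
E
```

```text
box lid tri
[ 0.543  -0.1152  0.1026  0.0024]
[ 0.4553 -0.1958  0.1069  0.0013]
lid [[ 0.5418 -0.114   0.106 ]
 [ 0.4551 -0.1953  0.106 ]
 [ 0.3945 -0.1357  0.106 ]
 [ 0.4862 -0.0574  0.106 ]] [ 0.4694 -0.1256  0.106 ]
box x dir -45.555826973394595 -44.49499496893355 y -46.815622772680804 -49.49536010070124
chg [[ 0.6778 -0.1925  0.094 ]
 [ 0.5956 -0.3157  0.094 ]
 [ 0.5673 -0.3016  0.094 ]
 [ 0.6444 -0.1794  0.094 ]] -33.709218132195545 -32.26542815258607
tri chg far corners + hinge, tab [[ 0.6772 -0.1933  0.0997  0.0031]
 [ 0.5975 -0.3177  0.0901  0.0032]
 [ 0.478  -0.2781  0.0751  0.002 ]
 [ 0.3983 -0.2227  0.0761  0.0022]]
rail [[ 0.6039 -0.151   0.032 ]
 [ 0.5736 -0.1044  0.032 ]
 [ 0.5142 -0.2563  0.032 ]
 [ 0.4675 -0.2449  0.032 ]]
iron [[ 0.3115 -0.156   0.    ]
 [ 0.3598 -0.2393  0.    ]]
```

```bash
python3 - <<'E'
from h import *
np.set_printoptions(precision=4,suppress=True)
T,S=camera_params('top'),camera_params('scene')
print(tri(T,[(283,187)],S,[(359,177)]), plane(T,[(265,187)],0.1))
E
```

```text
[[0.465  0.0899 0.2861 0.0007]] [[0.4941 0.1634 0.1   ]]
```

Call:
send_rows:
  increments:
    - [[0,0,-50],[0,0,0],1]
    - [[0,0,-100],[0,0,0],1]
    - [[0,0,-150],[0,0,0],1]
    - [[0,0,-200],[0,0,0],1]
    - [[0,0,-220],[0,0,0],1]

```text
clock: 0.6
position: [0.2618, 0.568, 0.4561]
tool_rot: [3.136, -0.0, 2.71]
force: [0.0, -0.3, -0.1]
grip_width: 0.0851
finger_force: 0.0
```

Call:
send_rows:
  increments:
    - [[-33,-35,0],[0,0,0],1]
    - [[-66,-71,0],[0,0,0],1]
    - [[-99,-106,0],[0,0,0],1]
    - [[-132,-142,0],[0,0,0],1]
    - [[-165,-177,0],[0,0,2],1]
    - [[-198,-213,0],[0,0,4],1]
    - [[-231,-248,0],[0,0,6],1]
    - [[-264,-284,0],[0,0,8],1]
    - [[-297,-320,0],[0,0,8],1]
    - [[-330,-356,0],[0,0,8],1]

```text
clock: 1.6
position: [0.4123, 0.1041, 0.4513]
tool_rot: [3.141, -0.0, 2.57]
force: [1.7, 0.8, 0.9]
grip_width: 0.0853
finger_force: 0.0
```

```bash
python3 - <<'E'
from h import *
print(observe()['qpos'])
E
```

```text
[-6.92836501e-01  4.78095227e-05  3.08566108e-01  1.73992884e+00
 -2.95569055e-04  1.40141484e+00  6.15069401e-01]
```

Call:
send_rows:
  increments:
    - [[-36,-29,0],[0,0,0],1]
    - [[-72,-58,0],[0,0,0],1]
    - [[-108,-87,0],[0,0,0],1]
    - [[-144,-116,0],[0,0,0],1]
    - [[-180,-145,0],[0,0,0],1]
    - [[-217,-174,0],[0,0,0],1]
    - [[-217,-174,0],[0,0,0],1]
    - [[-217,-174,0],[0,0,0],1]

```text
clock: 2.4
position: [0.5006, -0.1583, 0.4508]
tool_rot: [-3.141, -0.001, 2.568]
force: [0.1, 1.1, 0.7]
grip_width: 0.0853
finger_force: 0.0
```

```bash
python3 - <<'E'
from h import *
np.set_printoptions(precision=4,suppress=True)
o=observe();P=camera_params('wrist')
np.save('w1.npy',P,allow_pickle=True)
cv2.imwrite('pics/w1.png',grab_frame('wrist'))
print(o['qpos'],o['position'],o['tool_rot'],P)
E
```

```text
[-0.2844  0.2242  0.6076  1.537  -0.128   1.4218  1.3278] [ 0.5006 -0.1583  0.4508] [-3.1406 -0.0009  2.5681] {'fovy': 69.47872141021625, 'cx': 315.73283215433156, 'cy': 198.8074033990308, 'distortion': array([-0.0453,  0.    ,  0.    ,  0.    ,  0.    ]), 'extrinsics': array([[ 0.5425,  0.84  , -0.0019, -0.1377],
       [ 0.8105, -0.5229,  0.2638, -0.581 ],
       [ 0.2206, -0.1447, -0.9646,  0.4561],
       [ 0.    ,  0.    ,  0.    ,  1.    ]])}
```

View pics/w1.png

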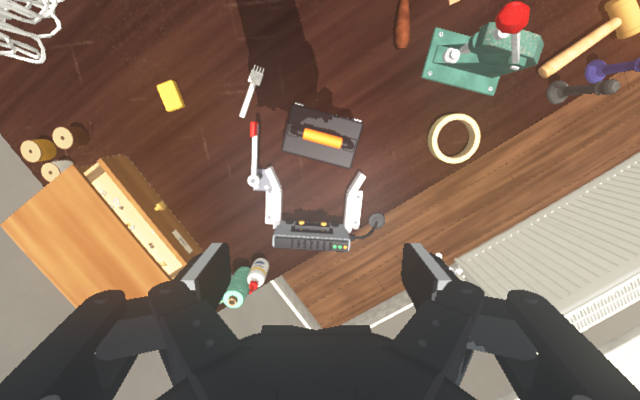

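The wrist view shows the box at (323,135), rails at (272,197) and (355,200), charger at (312,235), keeper hinge at (258,181), red tip at (254,130), and the iron at (251,90), clear of the box. I'll crop it for corners.

```bash
python3 - <<'E'
import cv2
a=cv2.imread('pics/w1.png')[90:260,230:380]
cv2.imwrite('pics/w1c.png',cv2.resize(a,None,fx=3.5,fy=3.5,interpolation=cv2.INTER_CUBIC))
E
```

```text
(no output)
```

View pics/w1c.png

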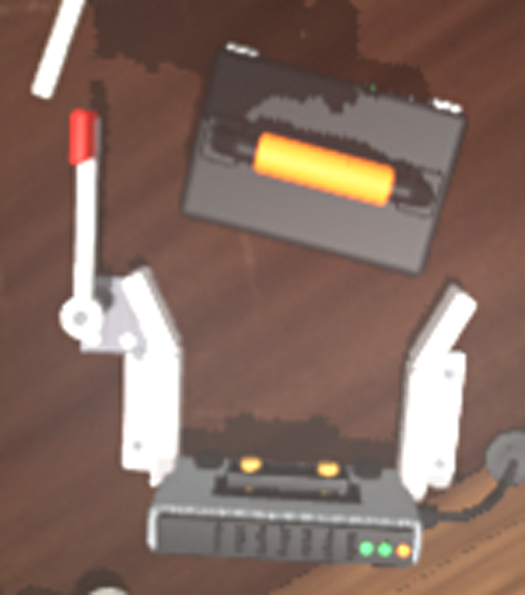

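```bash
python3 - <<'E'
from h import *
np.set_printoptions(precision=4,suppress=True)
W=np.load('w1.npy',allow_pickle=True).item();T,S=camera_params('top'),camera_params('scene')
w=lambda l:(np.array(l,float)-1.25)/3.5+[230,90]
t=lambda l:(np.array(l,float)-1.65)/(600/140)+[320,120]
def ang(a,b):return np.degrees(np.arctan2(*(b-a)[1::-1]))
B=plane(W,w([(221,47),(468,115),(422,273),(183,212)]),.106)
print(B,B.mean(0));print('box yaw',ang(B[0],B[3]),ang(B[1],B[2]),ang(B[0],B[1])-90,ang(B[3],B[2])-90)
print('lid tri',tri(W,w([(221,47),(468,115),(422,273),(183,212)]),T,t([(172,425),(65,300),(142,226),(253,343)])))
C=plane(W,w([(160,508),(415,511),(417,562),(151,548)]),.094);print('chg',C,C.mean(0),ang(C[0],C[1])-90,ang(C[3],C[2])-90)
R=plane(W,w([(178,347),(408,358),(149,268),(455,286)]),.032);print('rail',R,ang(R[0],R[1])-90,ang(R[2],R[3])-90)
H=tri(W,w([(80,318),(83,135)]),T,t([(360,318),(285,425)]));print('hinge tab',H)
# dock fit, local->world
L=np.array([(50,75),(78,75),(78,-75),(50,-75),(-20,-67),(-20,67),(-64,-90),(-64,90),(-46,-116)])/1e3
X=np.r_[C[[1,2,3,0],:2],R[:,:2],H[:1,:2]]
def fit(L,X):
    l=L-L.mean(0);x=X-X.mean(0);a=np.arctan2((l[:,0]*x[:,1]-l[:,1]*x[:,0]).sum(),(l*x).sum())
    M=np.array([[np.cos(a),-np.sin(a)],[np.sin(a),np.cos(a)]]);o=X.mean(0)-M@L.mean(0);return np.degrees(a),o,(X-o)@M-L
a,o,r=fit(L,X);print('dock',a,o,'\n',r*1e3)
E
```

```text
[[ 0.4018 -0.1395  0.106 ]
 [ 0.4898 -0.0593  0.106 ]
 [ 0.542  -0.1161  0.106 ]
 [ 0.4547 -0.197   0.106 ]] [ 0.4721 -0.128   0.106 ]
box yaw -47.43780044384931 -47.39266329269331 -47.65269362323419 -47.16781162456516
lid tri [[ 0.3981 -0.1399  0.0624  0.0023]
 [ 0.4902 -0.0574  0.0864  0.0029]
 [ 0.5468 -0.1157  0.0799  0.0009]
 [ 0.4543 -0.1956  0.1115  0.0012]]
chg [[ 0.5767 -0.2978  0.094 ]
 [ 0.6516 -0.1848  0.094 ]
 [ 0.6775 -0.1992  0.094 ]
 [ 0.593  -0.3152  0.094 ]] [ 0.6247 -0.2492  0.094 ] -33.52657630385112 -36.07540422284228
rail [[ 0.5177 -0.2542  0.032 ]
 [ 0.5944 -0.1472  0.032 ]
 [ 0.4714 -0.242   0.032 ]
 [ 0.5731 -0.1033  0.032 ]] -35.6477824418594 -36.23464118356212
hinge tab [[ 0.4731 -0.275   0.0923  0.0062]
 [ 0.3969 -0.2214  0.0801  0.0004]]
dock -35.88132974425626 [ 0.5736 -0.2111] 
 [[-2.2817 -7.956 ]
 [-0.8049 -4.3904]
 [-1.2911  2.0813]
 [ 3.288   6.6   ]
 [-0.061  -0.7107]
 [-0.5978 -3.0322]
 [-0.6478  5.0772]
 [ 0.4126 -2.9617]
 [ 1.9837  5.2924]]
```

```bash
cat >> h.py <<'E'
from scipy.spatial.transform import Rotation as Ro
def pose(x,y,z,yaw,tilt):  # yaw: push heading, deg; tilt from straight down, leaning into the push
    return np.array([x,y,z]),Ro.from_euler('z',yaw+180,degrees=True)*Ro.from_euler('x',180,degrees=True)*Ro.from_euler('y',-tilt,degrees=True)
def inc(tgt,frm=None):
    o=observe();p,R=frm or (o['position'],Ro.from_euler('xyz',o['tool_rot']))
    d=R.inv().apply(tgt[0]-p)*1e3;r=(R.inv()*tgt[1]).as_rotvec(degrees=True)
    print('shift',d.round(1),'turn',r.round(2),'rows>=',max(np.linalg.norm(d)/50,np.linalg.norm(r)/8.59).round(1))
E
python3 -c "
from h import *
a=pose(.415,-.066,.2,-47.4,40);inc(a);inc(pose(.415,-.066,.01,-47.4,40),a)"
```

```text
shift [121.1  30.5 251. ] turn [  5.09 -39.82  14.05] rows>= 5.6
shift [122.1  -0.  145.5] turn [0. 0. 0.] rows>= 3.8
```

Call:
send_rows:
  increments:
    - [[15,4,31],[0.6,-5.0,1.8],1]
    - [[30,8,62],[1.3,-10.0,3.5],1]
    - [[45,11,94],[1.9,-15.0,5.3],1]
    - [[60,15,125],[2.5,-20.0,7.0],1]
    - [[76,19,157],[3.2,-25.0,8.8],1]
    - [[91,23,188],[3.8,-30.0,10.5],1]
    - [[106,27,220],[4.4,-35.0,12.3],1]
    - [[121,30,251],[5.1,-39.8,14.0],1]
    - [[121,30,251],[5.1,-39.8,14.0],1]
    - [[121,30,251],[5.1,-39.8,14.0],1]

```text
clock: 3.45
position: [0.4196, -0.1016, 0.2423]
tool_rot: [-2.958, 0.578, 2.432]
force: [0.2, -0.6, 0.4]
grip_width: 0.0854
finger_force: 0.0
```

```bash
python3 -c "
from h import *
print(observe()['qpos']);inc(pose(.415,-.066,.2,-47.4,40));inc(pose(.415,-.066,.01,-47.4,40))"
```

```text
[-0.28583536  0.13065975 -0.07839095  2.35386183  0.92946284  0.78668193
 -0.2773637 ]
shift [45.5 27.4 16.1] turn [-6.46 -6.36  6.04] rows>= 1.3
shift [149.2  56.4 172.6] turn [-6.46 -6.36  6.04] rows>= 4.7
```

Call:
send_rows:
  increments:
    - [[23,14,8],[-3.2,-3.2,3],1]
    - [[45,27,16],[-6.4,-6.4,6],1]
    - [[45,27,16],[-6.4,-6.4,6],1]
    - [[45,27,16],[-6.4,-6.4,6],1]

```text
clock: 3.85
position: [0.4055, -0.0891, 0.198]
tool_rot: [-2.889, 0.642, 2.476]
force: [0.1, 0.1, 0.2]
grip_width: 0.0852
finger_force: 0.0
```

```bash
python3 -c "
from h import *
print(observe()['qpos']);inc(pose(.415,-.066,.2,-47.4,40));inc(pose(.415,-.066,.01,-47.4,40))"
```

```text
[ 0.074216    0.30198667 -0.64112378  2.4177159   1.165035    0.97183934
 -0.66759885]
shift [  4.2  21.8 -11.5] turn [-8.7  -2.24  7.61] rows>= 1.4
shift [118.1  59.9 135.8] turn [-8.7  -2.24  7.61] rows>= 3.8
```

```bash
python3 -c "
from h import *
inc(pose(.410,-.07,.1,-47.4,38))"
```

```text
shift [65.3 35.6 66.7] turn [-8.83 -0.25  7.45] rows>= 2.0
```

Call:
send_rows:
  increments:
    - [[16,9,17],[-1,0,0.9],1]
    - [[33,18,33],[-3,0,2.5],1]
    - [[49,27,50],[-6,0,5],1]
    - [[65,36,67],[-8.8,0,7.4],1]
    - [[65,36,67],[-8.8,0,7.4],1]
    - [[65,36,67],[-8.8,0,7.4],1]

```text
clock: 4.45
position: [0.4278, -0.0658, 0.107]
tool_rot: [-2.98, 0.647, 2.438]
force: [-0.2, -0.2, -0.4]
grip_width: 0.0854
finger_force: 0.0
```

```bash
python3 -c "
from h import *
print(observe()['qpos']);inc(pose(.410,-.07,.1,-47.4,38));inc(pose(.415,-.066,.01,-47.4,38))"
```

```text
[ 0.53286824  1.03441041 -1.43926568  2.43168552  1.52124907  1.71614744
 -1.02116556]
shift [ 12.9 -14.6   1.4] turn [-4.96 -0.47  5.68] rows>= 0.9
shift [66.1  3.3 72. ] turn [-4.96 -0.47  5.68] rows>= 2.0
```

```bash
python3 -c "
from h import *
inc(pose(.425,-.072,.06,-47.4,32));inc(pose(.425,-.072,.01,-47.4,32))"
```

```text
shift [26.8 -0.2 39.1] turn [-5.25  5.52  5.42] rows>= 1.1
shift [57.   6.3 78.5] turn [-5.25  5.52  5.42] rows>= 1.9
```

Call:
send_rows:
  increments:
    - [[9,0,13],[-1.7,1.8,1.8],1]
    - [[18,0,26],[-3.5,3.7,3.6],1]
    - [[27,0,39],[-5.2,5.5,5.4],1]
    - [[27,0,39],[-5.2,5.5,5.4],1]
    - [[27,0,39],[-5.2,5.5,5.4],1]

```text
clock: 4.95
position: [0.4385, -0.0702, 0.0613]
tool_rot: [-3.124, 0.553, 2.317]
force: [-0.8, 0.3, 0.1]
grip_width: 0.0851
finger_force: 0.0
```

```bash
python3 -c "
from h import *
print(observe()['qpos']);inc(pose(.425,-.072,.06,-47.4,32));inc(pose(.425,-.072,.01,-47.4,32))"
```

```text
[ 0.67074353  1.21065224 -1.49510194  2.43182887  1.6741201   1.72561893
 -1.00054745]
shift [  7.3 -11.2  -2.9] turn [-0.9  -0.31  0.13] rows>= 0.3
shift [ 33.6 -10.4  39.7] turn [-0.9  -0.31  0.13] rows>= 1.1
```

```bash
python3 -c "
from h import *
inc(pose(.432,-.084,.06,-47.4,26))"
```

```text
shift [ -4.2 -14.    4.3] turn [-0.91  5.69  0.08] rows>= 0.7
```

Call:
send_rows:
  increments:
    - [[-2,-7,2],[-0.5,2.8,0],1]
    - [[-4,-14,4],[-0.9,5.7,0],1]
    - [[-4,-14,4],[-0.9,5.7,0],1]
    - [[-4,-14,4],[-0.9,5.7,0],1]

```text
clock: 5.35
position: [0.4323, -0.0841, 0.0607]
tool_rot: [-3.141, 0.456, 2.315]
force: [0.3, -0.5, -0.4]
grip_width: 0.0851
finger_force: 0.0
```

```bash
python3 - <<'E'
from h import *
print(observe()['qpos']);inc(pose(.432,-.084,.06,-47.4,26));inc(pose(.432,-.084,.012,-47.4,26))
np.save('w2.npy',camera_params('wrist'),allow_pickle=True)
cv2.imwrite('pics/w2.png',grab_frame('wrist'))
a=cv2.imread('pics/w2.png');b=cv2.resize(grab_frame('scene')[100:260,190:400],None,fx=2.5,fy=2.5);c=np.zeros((400,640+0,3),np.uint8)
cv2.imwrite('pics/m2.png',np.vstack([cv2.resize(a,None,fx=.8,fy=.8)[:250,:],cv2.resize(grab_frame('scene')[100:260,190:400],(419,320))[:, :].repeat(1,0) if 0 else cv2.copyMakeBorder(cv2.resize(grab_frame('scene')[100:260,190:400],(419,320)),0,0,0,93,0)]))
E
```

```text
[ 0.78995947  1.14473263 -1.49234517  2.41905725  1.63670109  1.55252824
 -0.88308142]
shift [ 0.5 -0.1  0.5] turn [-0.03  0.14  0.04] rows>= 0.0
shift [21.7 -0.1 43.6] turn [-0.03  0.14  0.04] rows>= 1.0
```

View pics/m2.png

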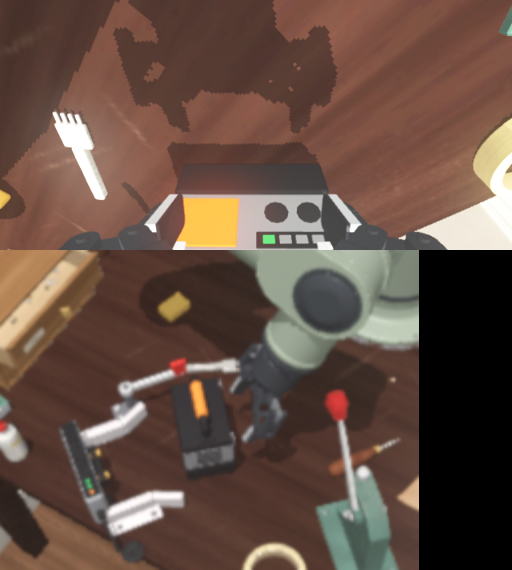

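The wrist view shows the orange panel side centred between the two open fingers (face centre x≈252, finger centre ≈255). The scene view confirms the gripper is behind the box and clear of the other items. Next I descend and start pushing.

Call:
send_rows:
  increments:
    - [[8,0,16],[0,0,0],1]
    - [[15,0,31],[0,0,0],1]
    - [[23,0,47],[0,0,0],1]
    - [[23,0,47],[0,0,0],1]
    - [[20,0,48],[0,0,0],1]
    - [[17,0,50],[0,0,0],1]
    - [[14,0,51],[0,0,0],1]
    - [[11,0,53],[0,0,0],1]

```text
clock: 6.3
position: [0.4412, -0.0945, 0.0077]
tool_rot: [-3.141, 0.454, 2.314]
force: [0.3, 0.1, -0.5]
grip_width: 0.0854
finger_force: 0.0
```

```bash
python3 - <<'E'
from h import *
o=observe();print(o['qpos'],o['force'],o['position'],o['tool_rot'])
E
```

```text
[ 0.77812333  1.24745439 -1.3735076   2.40229242  1.78751874  1.54981107
 -0.89240464] [ 0.30952051  0.05475677 -0.51591737] [ 0.441238   -0.09446471  0.00765296] [-3.14146689  0.45356473  2.31411524]
```

Call:
send_rows:
  increments:
    - [[-4.5,0,2.2],[0,0,0],1]
    - [[-9,0,4.4],[0,0,0],1]
    - [[-13.5,0,6.6],[0,0,0],1]
    - [[-18,0,8.8],[0,0,0],1]
    - [[-22.5,0,11],[0,0,0],1]

```text
clock: 6.8
position: [0.4574, -0.1116, 0.0072]
tool_rot: [3.141, 0.451, 2.316]
force: [-10.3, 11.5, 9.5]
grip_width: 0.0853
finger_force: 7.4
```

```bash
cat >> h.py <<'E'
def look(name):
    "box lid corners / pose in dock frame from the top camera, by the orange handle grip"
    T=camera_params('top');f=grab_frame('top');cv2.imwrite(f'pics/{name}.png',f)
    h=cv2.cvtColor(f,cv2.COLOR_BGR2HSV);m=cv2.inRange(h,(8,120,150),(28,255,255));m[:, :300]=0;m[:,430:]=0;m[:120]=0;m[230:]=0
    cs=cv2.findContours(m,cv2.RETR_EXTERNAL,cv2.CHAIN_APPROX_NONE)[0];c=max(cs,key=cv2.contourArea)
    pts=plane(T,np.argwhere(cv2.drawContours(np.zeros_like(m),[c],-1,255,-1))[:,::-1],.143)[:,:2]
    mu=pts.mean(0);w,v=np.linalg.eigh(np.cov((pts-mu).T));d=v[:,1];yaw=np.degrees(np.arctan2(d[1],d[0]))-90
    yaw=(yaw+90)%180-90
    a=np.radians(-35.8);M=np.array([[np.cos(a),-np.sin(a)],[np.sin(a),np.cos(a)]])
    print(len(pts),'handle',mu.round(4),'yaw',yaw.round(1),'in dock mm',((mu-[.5736,-.2111])@M*1e3).round(1))
E
python3 - <<'E'
from h import *
o=observe();print(o['qpos'],o['force'],o['position'])
f=cv2.imread('pics/top0.png');look('t1')
g=grab_frame
import h; h.grab_frame=lambda n:f
h.look('t0')
E
```

```text
[ 0.82550056  1.24282513 -1.36395298  2.36359401  1.80489733  1.51456762
 -0.81185059] [-10.25719493  11.53048709   9.53639429] [ 0.45739884 -0.11162745  0.00722904]
116 handle [ 0.4878 -0.1431] yaw -46.7 in dock mm [-109.3    5. ]
117 handle [ 0.4731 -0.1263] yaw -47.6 in dock mm [-131.2   10. ]
```

Call:
send_rows:
  increments:
    - [[-4.5,0,2.2],[0,0,0],1]
    - [[-9,0,4.4],[0,0,0],1]
    - [[-13.5,0,6.6],[0,0,0],1]
    - [[-16,0,7.8],[0,0,0],1]

```text
clock: 7.25
position: [0.4695, -0.1249, 0.0071]
tool_rot: [3.141, 0.451, 2.316]
force: [-9.6, 11.5, 8.6]
grip_width: 0.0857
finger_force: 7.3
```

```bash
cat >> h.py <<'E'
A=np.radians(-35.8);M=np.array([[np.cos(A),-np.sin(A)],[np.sin(A),np.cos(A)]]);O=np.array([.5736,-.2111])
def dpose(x,y,z,yaw,tilt): return pose(*(O+M@[x/1e3,y/1e3]),z,-35.8+yaw,tilt)
def tcp():
    o=observe();print('tcp dock',((o['position'][:2]-O)@M*1e3).round(1),o['position'][2].round(4),'F dock',(o['force'][:2]@M).round(1),o['force'][2].round(1),'q',o['qpos'].round(2),'t',o['clock'])
E
python3 - <<'E'
from h import *
tcp();look('t2');inc(dpose(-116,0,.008,0,26))
E
```

```text
tcp dock [-134.8    9. ] 0.0071 F dock [-14.5   3.8] 8.6 q [ 0.86  1.24 -1.36  2.33  1.82  1.49 -0.76] t 7.25
113 handle [ 0.5002 -0.1563] yaw -46.8 in dock mm [-91.5   1.5]
shift [-18.3  -5.    7.9] turn [ -5.02  -0.14 -10.37] rows>= 1.3
```

Call:
send_rows:
  increments:
    - [[-3.7,-1,1.6],[-1,0,-2.1],1]
    - [[-7.3,-2,3.2],[-2,0,-4.2],1]
    - [[-11,-3,4.7],[-3,0,-6.2],1]
    - [[-14.6,-4,6.3],[-4,0,-8.3],1]
    - [[-18.3,-5,7.9],[-5,0,-10.4],1]

```text
clock: 7.8
position: [0.4788, -0.1437, 0.0076]
tool_rot: [-3.139, 0.451, 2.519]
force: [-6.0, 3.4, -2.5]
grip_width: 0.0853
finger_force: 3.3
```

```bash
python3 - <<'E'
from h import *
tcp();look('t3');inc(dpose(-90,0,.008,0,26))
E
```

```text
tcp dock [-116.3   -0.8] 0.0076 F dock [-6.9 -0.8] -2.5 q [ 0.96  1.22 -1.34  2.35  1.89  1.37 -0.51] t 7.8
114 handle [ 0.516  -0.1687] yaw -35.0 in dock mm [-71.5   0.7]
shift [-23.4   1.3  10.9] turn [-0.05 -0.15  0.21] rows>= 0.5
```

Call:
send_rows:
  increments:
    - [[-4.7,0,2.2],[0,0,0],1]
    - [[-9.4,0,4.4],[0,0,0],1]
    - [[-14,0,6.5],[0,0,0],1]
    - [[-18.7,0,8.7],[0,0,0],1]
    - [[-23.4,0,10.9],[0,0,0],1]

```text
clock: 8.35
position: [0.4997, -0.1586, 0.0079]
tool_rot: [-3.14, 0.45, 2.517]
force: [-7.3, 4.7, -1.8]
grip_width: 0.0856
finger_force: 4.2
```

```bash
python3 - <<'E'
from h import *
tcp();look('t4');f=cv2.imread('pics/t4.png')
a=cv2.resize(f[120:240,330:440],(550,600),interpolation=cv2.INTER_CUBIC);cv2.imwrite('pics/t4c.png',a)
E
```

```text
tcp dock [-90.7  -0.6] 0.0079 F dock [-8.7 -0.4] -1.8 q [ 0.98  1.22 -1.33  2.29  1.89  1.33 -0.44] t 8.35
112 handle [ 0.5373 -0.1835] yaw -36.5 in dock mm [-45.5   1.1]
```

View pics/t4c.png

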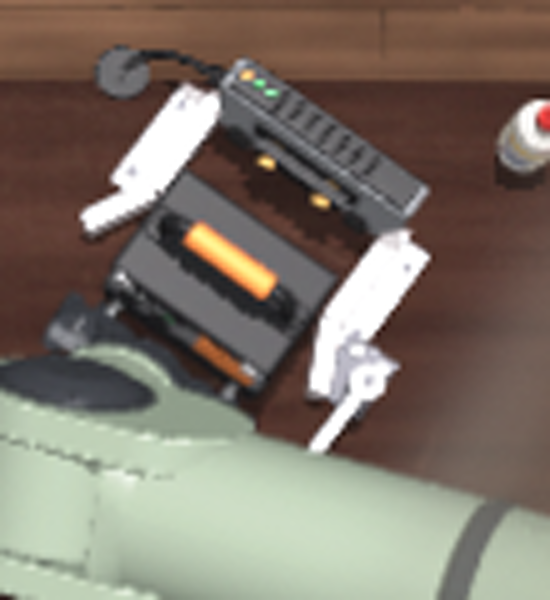

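The box is just entering the straight rails, parallel to the charger and centred (its lid is between the rail bends near (165,180) and (335,290)). I'll keep pushing straight.

Call:
send_rows:
  increments:
    - [[-4.5,0,2.2],[0,0,0],1]
    - [[-9,0,4.4],[0,0,0],1]
    - [[-13.5,0,6.6],[0,0,0],1]
    - [[-18,0,8.8],[0,0,0],1]
    - [[-22.5,0,11],[0,0,0],1]

```text
clock: 8.9
position: [0.52, -0.1732, 0.0078]
tool_rot: [-3.14, 0.45, 2.517]
force: [-6.5, 5.2, -2.3]
grip_width: 0.0853
finger_force: 4.2
```

```bash
python3 - <<'E'
from h import *
tcp();look('t5')
E
```

```text
tcp dock [-65.7  -0.6] 0.0078 F dock [-8.3  0.5] -2.3 q [ 1.    1.22 -1.33  2.23  1.89  1.31 -0.37] t 8.9
109 handle [ 0.5573 -0.1981] yaw -36.2 in dock mm [-20.8   1. ]
```

Call:
send_rows:
  increments:
    - [[-4.5,0,2.2],[0,0,0],1]
    - [[-9,0,4.4],[0,0,0],1]
    - [[-13.5,0,6.6],[0,0,0],1]
    - [[-13.5,0,6.6],[0,0,0],1]

```text
clock: 9.35
position: [0.5326, -0.1824, 0.008]
tool_rot: [-3.14, 0.451, 2.516]
force: [-4.0, 2.7, -3.4]
grip_width: 0.0857
finger_force: 2.1
```

Call:
send_rows:
  increments:
    - [[-1.8,0,0.9],[0,0,0],1]
    - [[-3.6,0,1.8],[0,0,0],1]
    - [[-3.6,0,1.8],[0,0,0],1]

```text
clock: 9.65
position: [0.5355, -0.1843, 0.0078]
tool_rot: [-3.14, 0.451, 2.517]
force: [-5.8, 4.3, -0.8]
grip_width: 0.0854
finger_force: 3.5
```

```bash
python3 - <<'E'
from h import *
tcp();look('t6')
E
```

```text
tcp dock [-46.6  -0.6] 0.0078 F dock [-7.2  0. ] -0.8 q [ 1.01  1.22 -1.32  2.19  1.88  1.28 -0.32] t 9.65
110 handle [ 0.5724 -0.2087] yaw -35.6 in dock mm [-2.4  1.2]
```

Call:
send_rows:
  increments:
    - [[-1.8,0,0.9],[0,0,0],1]
    - [[-3.6,0,1.8],[0,0,0],1]
    - [[-3.6,0,1.8],[0,0,0],1]

```text
clock: 10.0
position: [0.5385, -0.1865, 0.0078]
tool_rot: [-3.14, 0.45, 2.517]
force: [-8.1, 4.2, 0.5]
grip_width: 0.0859
finger_force: 4.7
```

Call:
send_rows:
  increments:
    - [[-1.8,0,0.9],[0,0,0],1]
    - [[-1.8,0,0.9],[0,0,0],1]

```text
clock: 10.2
position: [0.5401, -0.1876, 0.0078]
tool_rot: [-3.14, 0.45, 2.517]
force: [-10.2, 6.9, 2.2]
grip_width: 0.0852
finger_force: 5.5
```

Call:
send_rows:
  increments:
    - [[-1.8,0,0.9],[0,0,0],1]
    - [[-1.8,0,0.9],[0,0,0],1]

```text
clock: 10.4
position: [0.5414, -0.1884, 0.0077]
tool_rot: [-3.14, 0.45, 2.518]
force: [-13.5, 8.0, 5.3]
grip_width: 0.0856
finger_force: 7.9
```

Call:
send_rows:
  increments:
    - [[-1.8,0,0.9],[0,0,0],1]
    - [[-1.8,0,0.9],[0,0,0],1]

```text
clock: 10.6
position: [0.5417, -0.1885, 0.0074]
tool_rot: [-3.14, 0.447, 2.519]
force: [-26.6, 17.3, 15.1]
grip_width: 0.0856
finger_force: 16.1
```

```bash
python3 - <<'E'
from h import *
tcp();look('t7')
E
```

```text
tcp dock [-39.   -0.3] 0.0074 F dock [-31.7  -1.5] 15.1 q [ 1.01  1.22 -1.32  2.17  1.88  1.27 -0.3 ] t 10.6
111 handle [ 0.578 -0.213] yaw -35.4 in dock mm [4.7 1. ]
```

Home: the box stopped dead and force rose from about 15 to 32 N. Next I back straight off, rise, and shut the fingers.

Call:
send_rows:
  increments:
    - [[9,0,-4.4],[0,0,0],1]
    - [[27,0,-13],[0,0,0],1]
    - [[54,0,-26],[0,0,0],1]
    - [[45,0,-45],[0,0,0],1]
    - [[24,0,-88],[0,0,0],1]
    - [[4,0,-130],[0,4,0],-1]
    - [[-7,0,-152],[0,8,0],-1]
    - [[-7,0,-152],[0,14,0],-1]
    - [[-7,0,-152],[0,14,0],-1]

```text
clock: 11.55
position: [0.4973, -0.1569, 0.1498]
tool_rot: [-3.14, 0.209, 2.512]
force: [-0.5, 0.3, -1.1]
grip_width: 0.0282
finger_force: 0.0
```

```bash
sed -i 's/^O=.*//; s/O=np.array(\[.5736,-.2111\])/O=np.array([.578,-.213])/; s/A=np.radians(-35.8)/A=np.radians(-35.5)/; s/-35.8+yaw/-35.5+yaw/' h.py && python3 - <<'E'
from h import *
tcp();look('t8');inc(dpose(-141,-150,.15,0,12))
f=cv2.imread('pics/t8.png');h=cv2.cvtColor(f,cv2.COLOR_BGR2HSV);m=cv2.inRange(h,(0,150,120),(6,255,255))|cv2.inRange(h,(174,150,120),(180,255,255))
n,l,st,c=cv2.connectedComponentsWithStats(m)
T=camera_params('top')
for i in range(1,n):
    if st[i,4]>5:
        p=plane(T,[c[i]],.08)[0];print(c[i].round(1),st[i,4],p.round(4),((p[:2]-O)@M*1e3).round(1))
E
```

```text
tcp dock [-98.3  -1.2] 0.1498 F dock [-0.6 -0.1] -1.1 q [ 1.1   0.87 -1.46  2.07  1.2   1.16  0.05] t 11.55
110 handle [ 0.5781 -0.2128] yaw -35.8 in dock mm [4.6 1.3]
shift [  39.1 -149.2   -9.6] turn [-0.2   0.03 -0.48] rows>= 3.1
[131.9 136.8] 42 [0.6646 0.6161 0.08  ] [-410.9  725.2]
[439.8 142.9] 17 [ 0.646  -0.3999  0.08  ] [ 163.9 -112.7]
[282.2 186.2] 80 [0.5001 0.1104 0.08  ] [-251.2  218.1]
```

Call:
send_rows:
  increments:
    - [[8,-30,-2],[0,0,0],-1]
    - [[16,-60,-4],[0,0,0],-1]
    - [[24,-90,-6],[0,0,0],-1]
    - [[32,-120,-8],[0,0,0],-1]
    - [[39,-149,-10],[0,0,0],-1]
    - [[39,-149,-10],[0,0,0],-1]
    - [[39,-149,-10],[0,0,0],-1]

```text
clock: 12.3
position: [0.375, -0.2523, 0.1492]
tool_rot: [-3.14, 0.208, 2.515]
force: [0.6, -0.1, 0.4]
grip_width: -0.0002
finger_force: 0.0
```

```bash
python3 - <<'E'
from h import *
tcp();inc(dpose(-141,-150,.15,0,12));inc(dpose(-138,-150,.06,0,12))
W=camera_params('wrist');f=grab_frame('wrist');cv2.imwrite('pics/w3.png',f)
np.save('w3.npy',W,allow_pickle=True)
g=grab_frame('scene');cv2.imwrite('pics/s3.png',g)
h=cv2.cvtColor(f,cv2.COLOR_BGR2HSV);m=cv2.inRange(h,(0,150,100),(6,255,255))|cv2.inRange(h,(174,150,100),(180,255,255))
n,l,st,c=cv2.connectedComponentsWithStats(m)
for i in range(1,n):
    if st[i,4]>15:
        p=plane(W,[c[i]],.08)[0];print(c[i].round(1),st[i],p.round(4),((p[:2]-O)@M*1e3).round(1))
cv2.imwrite('pics/m3.png',np.vstack([cv2.resize(f,(480,300)),cv2.resize(g[100:240,190:414],(480,300))]))
E
```

```text
tcp dock [-142.4 -149.9] 0.1492 F dock [0.6 0.3] 0.4 q [ 1.5   0.75 -1.47  2.24  1.13  0.97  0.31] t 12.3
shift [-1.6 -0.1 -0.4] turn [-0.19 -0.08 -0.37] rows>= 0.0
shift [14.1  0.1 88.2] turn [-0.19 -0.08 -0.37] rows>= 1.8
[363.8 185.3] [356 164  17  46 520] [ 0.3914 -0.2204  0.08  ] [-147.6 -114.4]
```

View pics/m3.png

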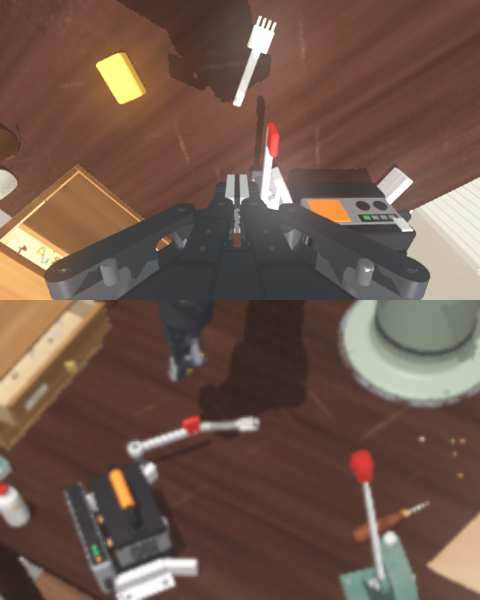

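The scene view shows the box against the charger, and the tool over the outer side of the keeper. In the wrist view the red tab is at (364,185), to the right of the shut fingers. Now I descend beside the tab.

Call:
send_rows:
  increments:
    - [[4,0,29],[0,0,0],-1]
    - [[9,0,58],[0,0,0],-1]
    - [[14,0,87],[0,0,0],-1]
    - [[14,0,87],[0,0,0],-1]

```text
clock: 12.8
position: [0.3789, -0.2528, 0.0593]
tool_rot: [-3.141, 0.204, 2.519]
force: [0.7, 0.6, -0.4]
grip_width: 0.0
finger_force: 0.0
```

```bash
python3 - <<'E'
from h import *
tcp()
# keeper path: hinge at (-46,-116), push at radius r; tool box half 11 (x) by 14.5 (y)
R=Ro.from_euler('xyz',observe()['tool_rot']);p0=observe()['position']
for deg in (88,80,70,60,50,40,30,20,10,0):
    a=np.radians(deg);u=np.array([-np.sin(a),np.cos(a)]);n=np.array([np.cos(a),np.sin(a)])  # bar dir, push dir
    s=4+11*abs(n[0])+14.5*abs(n[1]);c=np.array([-46,-116])+92*u-s*n
    w=np.r_[O+M@(c/1e3),.060];print(deg,c.round(1),(R.inv().apply(w-p0)*1e3).round(1))
E
```

```text
tcp dock [-138.9 -148. ] 0.0593 F dock [0.2 0.8] -0.4 q [ 1.35  0.89 -1.27  2.29  1.41  0.91  0.11] t 12.8
88 [-138.6 -131.7] [-0.4 16.4 -0.6]
80 [-140.1 -119.9] [ 1.1 28.1 -0.9]
70 [-139.8 -104.6] [ 0.8 43.4 -0.9]
60 [-136.7  -89.1] [-2.1 58.9 -0.3]
50 [-130.7  -73.9] [-7.9 74.2  0.9]
40 [-121.8  -59.5] [-16.7  88.6   2.7]
30 [-110.   -46.7] [-28.2 101.4   5.1]
20 [-95.6 -36.1] [-42.2 112.    8. ]
10 [-79.1 -28.4] [-58.4 119.8  11.3]
0 [-61. -24.] [-76.1 124.3  15. ]
```

Call:
send_rows:
  increments:
    - [[0,8,0],[0,0,0],-1]
    - [[0,16,-0.6],[0,0,0],-1]
    - [[1,22,-0.8],[0,0,0],-1]
    - [[1,28,-0.9],[0,0,0],-1]
    - [[1,36,-0.9],[0,0,0],-1]
    - [[0.8,43,-0.9],[0,0,0],-1]
    - [[-0.6,51,-0.6],[0,0,0],-1]
    - [[-2,59,-0.3],[0,0,0],-1]
    - [[-5,67,0.3],[0,0,0],-1]
    - [[-8,74,0.9],[0,0,0],-1]

```text
clock: 13.8
position: [0.4298, -0.199, 0.0624]
tool_rot: [-3.14, 0.208, 2.516]
force: [-0.3, -0.9, -0.6]
grip_width: 0.0003
finger_force: 0.3
```

```bash
cat >> h.py <<'E'
def red(cam,z=.075):
    W=camera_params(cam);f=grab_frame(cam);h=cv2.cvtColor(f,cv2.COLOR_BGR2HSV);m=cv2.inRange(h,(0,150,80),(6,255,255))|cv2.inRange(h,(174,150,80),(180,255,255))
    n,l,st,c=cv2.connectedComponentsWithStats(m)
    for i in range(1,n):
        if st[i,4]>8:
            p=(plane(W,[c[i]],z)[0][:2]-O)@M*1e3
            if abs(p[0]+80)<110 and abs(p[1]+80)<110: u=p-[-46,-116];print(cam,c[i].round(1),st[i,4],p.round(1),'r',np.hypot(*u).round(1),'keeper deg',np.degrees(np.arctan2(-u[0],u[1])).round(1))
    return f
E
python3 - <<'E'
from h import *
tcp();red('wrist');red('scene');red('top')
R=Ro.from_euler('xyz',observe()['tool_rot']);p0=observe()['position']
for deg in (45,40,35,30,25,20,15,10,5,0):
    a=np.radians(deg);u=np.array([-np.sin(a),np.cos(a)]);n=np.array([np.cos(a),np.sin(a)])
    s=4+11*abs(n[0])+14.5*abs(n[1]);c=np.array([-46,-116])+92*u-s*n
    w=np.r_[O+M@(c/1e3),.060];print(deg,(R.inv().apply(w-p0)*1e3).round(1))
E
```

```text
tcp dock [-128.8  -74.7] 0.0624 F dock [ 0.3 -0.9] -0.6 q [ 1.17  0.9  -1.28  2.24  1.39  0.96 -0.03] t 13.8
wrist [357.9 255.9] 778 [-133.5  -54. ] r 107.2 keeper deg 54.7
scene [280.  172.2] 42 [-121.3  -57. ] r 95.6 keeper deg 51.9
45 [-1.7  8.4  2.8]
40 [-6.4 15.5  3.8]
35 [-11.8  22.1   4.9]
30 [-17.9  28.3   6.2]
25 [-24.6  34.    7.6]
20 [-31.9  39.    9.2]
15 [-39.8  43.3  10.8]
10 [-48.1  46.8  12.5]
5 [-56.8  49.5  14.4]
0 [-65.7  51.3  16.3]
```

Call:
send_rows:
  increments:
    - [[-2,8.4,2.8],[0,0,0],-1]
    - [[-6,15.5,3.8],[0,0,0],-1]
    - [[-12,22,4.9],[0,0,0],-1]
    - [[-18,28,6.2],[0,0,0],-1]
    - [[-25,34,7.6],[0,0,0],-1]
    - [[-32,39,9.2],[0,0,0],-1]
    - [[-40,43,10.8],[0,0,0],-1]
    - [[-48,47,12.5],[0,0,0],-1]
    - [[-48,47,12.5],[0,0,0],-1]

```text
clock: 14.85
position: [0.498, -0.1906, 0.0601]
tool_rot: [-3.141, 0.209, 2.516]
force: [-0.1, -0.8, 0.0]
grip_width: 0.0001
finger_force: 0.0
```

```bash
python3 - <<'E'
from h import *
tcp();red('wrist');red('scene');red('top')
inc(dpose(-61,-24,.06,0,12))
E
```

```text
tcp dock [-78.2 -28.2] 0.0601 F dock [ 0.4 -0.7] 0.0 q [ 1.06  0.95 -1.24  2.09  1.37  1.01  0.01] t 14.85
scene [267.3 188. ] 35 [-61.5 -17.8] r 99.5 keeper deg 9.0
shift [-18.    5.    3.8] turn [-0.15 -0.09 -0.32] rows>= 0.4
```

Now the last 10° to the stop, slowly, watching the force.

Call:
send_rows:
  increments:
    - [[-4.5,1.3,1],[0,0,0],-1]
    - [[-9,2.5,2],[0,0,0],-1]
    - [[-13.5,3.8,3],[0,0,0],-1]
    - [[-16,4.5,3.5],[0,0,0],-1]
    - [[-16,4.5,3.5],[0,0,0],-1]

```text
clock: 15.5
position: [0.5131, -0.1965, 0.0599]
tool_rot: [-3.14, 0.208, 2.516]
force: [0.1, 0.1, -0.2]
grip_width: 0.0001
finger_force: 0.0
```

Call:
send_rows:
  increments:
    - [[-1.5,0,0.4],[0,0,0],-1]
    - [[-3,0,0.7],[0,0,0],-1]
    - [[-3,0,0.7],[0,0,0],-1]

```text
clock: 15.8
position: [0.5152, -0.1981, 0.0598]
tool_rot: [-3.14, 0.208, 2.516]
force: [-0.1, 1.9, -0.0]
grip_width: -0.0
finger_force: 0.4
```

```bash
python3 - <<'E'
from h import *
tcp();red('scene')
E
```

```text
tcp dock [-59.8 -24.4] 0.0598 F dock [-1.2  1.5] -0.0 q [ 1.05  0.97 -1.24  2.05  1.36  1.02  0.05] t 15.8
scene [262.  189.9] 23 [-43.7 -18.4] r 97.6 keeper deg -1.3
```

Call:
send_rows:
  increments:
    - [[-1,0,0.2],[0,0,0],-1]
    - [[-2,0,0.4],[0,0,0],-1]
    - [[-2,0,0.4],[0,0,0],-1]

```text
clock: 16.15
position: [0.5157, -0.1984, 0.0596]
tool_rot: [-3.14, 0.206, 2.517]
force: [-11.3, 7.0, 6.8]
grip_width: 0.0001
finger_force: 6.8
```

Call:
send_rows:
  increments:
    - [[-1,0,0.2],[0,0,0],-1]
    - [[-2,0,0.4],[0,0,0],-1]
    - [[-2,0,0.4],[0,0,0],-1]

```text
clock: 16.45
position: [0.5161, -0.1986, 0.0594]
tool_rot: [-3.139, 0.203, 2.518]
force: [-23.2, 14.4, 15.9]
grip_width: -0.0
finger_force: 13.5
```

Call:
send_rows:
  increments:
    - [[5,0,-1],[0,0,0],-1]
    - [[15,0,-3],[0,0,0],-1]
    - [[40,0,-8],[0,0,0],-1]
    - [[60,0,-13],[0,0,0],-1]
    - [[52,0,-50],[0,0,0],-1]
    - [[41,0,-100],[0,0,0],-1]
    - [[31,0,-149],[0,0,0],-1]
    - [[31,0,-149],[0,0,0],-1]
    - [[31,0,-149],[0,0,0],-1]

```text
clock: 17.35
position: [0.469, -0.1653, 0.2001]
tool_rot: [-3.139, 0.211, 2.515]
force: [-0.4, -0.0, 0.5]
grip_width: 0.0001
finger_force: 0.0
```

```bash
python3 - <<'E'
from h import *
tcp();w=red('wrist');s=red('scene');red('top');look('t9')
cv2.imwrite('pics/m4.png',np.vstack([cv2.resize(w,(480,300)),cv2.resize(s[130:250,190:382],(480,300),interpolation=cv2.INTER_CUBIC)]))
E
```

```text
tcp dock [-116.4  -24.4] 0.2001 F dock [-0.3 -0.2] 0.5 q [ 1.2   0.69 -1.46  2.08  1.01  1.07  0.2 ] t 17.35
wrist [319.7 226.1] 291 [-49.8 -21.3] r 94.8 keeper deg 2.3
scene [262.2 189.4] 33 [-45.  -19.7] r 96.4 keeper deg -0.6
110 handle [ 0.5781 -0.2128] yaw -35.8 in dock mm [4.6 1.3]
```

View pics/m4.png

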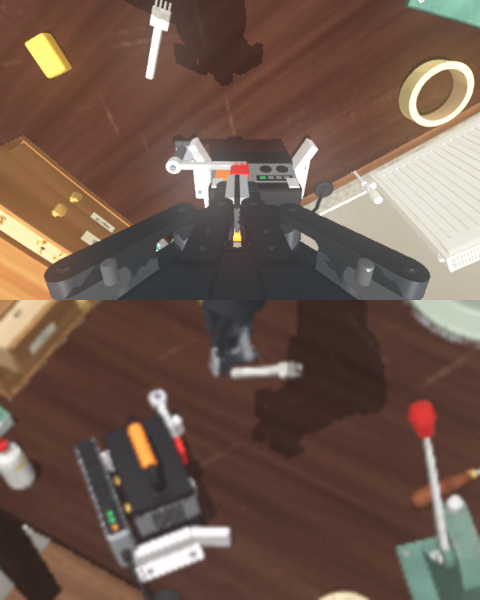

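The keeper bar lies across the front of the box at its stop (tab at (320,226) in the wrist frame). The box is still home, the bystanders are where they were, and the arm is clear.

```bash
python3 -c "
from workcell import *
print(job_done())"
```

```text
the job is handed in; nothing more can be done
None
```

The battery box was slid upright between the rails and is home against the charger. The keeper bar is shut at its stop across the front, the arm is clear of everything, and the job was handed in after about 17.5 s on the robot's clock.

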